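# Fit the lock-out plate over the shaker's headed stud

## Robot

A 6-joint arm with a two-finger parallel gripper is mounted at the origin on a cart in front of the work surface, level with it; the furniture and walls round the work are solid. World frame = base frame: x ahead of the robot, y to its left, z up, the work surface at z = 0. Lengths are in m, angles in degrees, forces in N, time in s.
With the tool pointing down it reaches from about 0.425 to 0.95 m from the base axis. Payload 3.5 kg.
Tool frame: the origin (TCP) lies midway between the tips of the shut fingers; the grasp point (between the pads) lies behind it (arm.pinch_z is the z of the grasp point in the tool frame, in m); z points along the fingers, y is the line along which they close (so a half turn about z gives the same grasp; the last joint's range is limited). The gripper opens to 85 mm and grips with 20 to 120 N. Pads are 22 mm wide; open, the fingers measure 114 mm over their backs; the gripper's body (76 mm by 85 mm) begins 54 mm behind the grasp point. The pads swing forward as they close: fully open they stand 13 mm farther back than shut.
Start: joints at [67.323, 16.404, 90.338, -0, 73.258, -8.594], TCP at [0.164, 0.655, 0.231] pointing down, gripper open.
Joint ranges: [-158.93, 158.93], [-51.34, 127.21], [12.03, 142.37], [-87.48, 267.48], [13.55, 161.25], [-162.69, 162.69]. Speed limits (degrees/s): [159.86, 159.86, 180, 180, 180, 180].

## Interface

Orientations are given as a 3x3 rotation matrix whose columns are the frame's x, y, z axes.
In Python, from plant import arm gives the robot as it stands.
- The arm moves only by the tool play_rows, never from a script. Its argument "deltas" is a list of rows, each an object of numbers: "wx", "wy", "wz": the turn, a rotation vector about the world's x, y, z in degrees; "x", "y", "z": the shift along the world's x, y, z in cm; "claw": the opening, from 0 (shut) to 1 (fully open). In form: [{"wx": .., "wy": .., "wz": .., "x": .., "y": .., "z": .., "claw": ..}, ...]. A call has 1 to 12 rows; each row is the pose to reach, as a shift and turn from the pose commanded when the call began; what a row does not reach only later rows make up. A row lasts 1/10 s, in which the tool goes at most 50 mm and 8.59 degrees, less where a joint would pass 70% of its speed; a pose out of reach is approached as far as the arm can. A call with a gripper value outside its range is refused whole. The fingers move at their own pace and stop on an object; the grip force is fixed at half the most. Time passes only in rows, so rows that repeat a pose let the fingers close. It gives the time, the measured TCP pose, the force, the opening and the grip force at its end, in the units of the state.
- arm.read_state(): the state, without advancing time (a new reading comes with each control period).
- arm.snapshot(name): name is "scene" or "top" or "wrist"; returns a dict with "img" (420x560x3 uint8, red, green, blue), "fovy" (degrees; the focal length in pixels is half the picture's height over the tangent of half this angle, whatever the lens; pixels are square), "cx", "cy" (the principal point, pixels), "camera_from_world" (4x4, takes a point from world to camera coordinates). Camera axes: x right, y down, z forward; pixel columns grow to the right and rows downward; lengths in m; the calibration is good to about 2 mm. A picture is of the moment at which its call begins. There is no depth.
- arm.job_done(): hands the job in; it is judged then, once.
The state is a dict: "clock": time; "joints": joint angles; "joint_velocities": joint speeds; "joint_efforts": joint torques, N m; "eef_pos": TCP position; "tcp_rot": TCP orientation; "ft_force": force on the tool from outside, world axes, zero at the start; "wrist_torque": the same for the moment, N m; "gripper_width": finger opening in m; "gripper_force": force on a finger pad.
Only numpy, scipy, OpenCV 4.12 (cv2) and the standard library are available. Lean on these libraries where they do the work, as an engineer would, in place of code of your own. Each camera call takes 0.05 s, during which the arm holds its last target. There are 200 camera calls.

## Task

Lock the shaker out for service: pick up the loose metal plate by its grip, tilt its oblong eye past the wide head of the stud on the white control unit, then level it so that it lies flat and captive under the head square to the unit (its length parallel to the unit's long sides), its round end covering the start button. Work by feel: keep the plate parallel to the unit all the while its eye is at the stud, never wrenching it out of line; never press the start button, leave the other things on the bench where they are, and let go of the plate.

Things in the scene. Friction and masses are not known exactly. Their poses are not given: they have to be found in the camera images.
- lock_grip (a point): grip of the loose lock-out plate: grey upright rib 12 mm thick (local x), 50 mm long (local y), from 5 to 32 mm above the plate's underside; this point is mid-rib, 26 mm above the underside. Local z: the plate's upward normal; local y: along the plate from cover disc to eye. The eye's centre is +67 mm from here in local y, the cover disc's -18 mm.
- lock_eye (a point): centre of the plate's oblong eye, half-way through its 5 mm thickness: a rectangular through opening 28 mm wide (local x) and 48 mm long (local y) in a frame 46 x 66 mm, so 9 mm of metal all round. Axes as lock_grip.
- lock_cover (a point): centre of the plate's round cover disc (50 mm across), half-way through its 5 mm thickness. Axes as lock_grip.
- stud_mid (a point): fixed point, at the height of the stud's top: the middle of its track. The stud stands clamped (firm against 30 N) up to 12 mm to either side in local x: see or feel where. Flat round head 36 mm across, 5 mm thick; below it round shank 10 mm thick, 20 mm long; then a shoulder 42 mm across, top 25 mm below this point, on which the eye end rests. Pushed hard, the plate twists in the grip. Local y: from button to stud, z up.
- shaker: low white shaker control unit, fixed: 110 mm (local x) by 200 mm (local y), flat top 45 mm above the bench; stud and guard ring on it. The head is wider than the eye, so a level plate cannot pass. Fitting: rolled 30 to 40 degrees about its long axis, one long side of the eye goes in under the head until it touches the shank; then the other side swings down past the opposite rim (2 mm spare) on levelling.
- guard_top (a point): centre of the start button's guard ring on the same unit, at the ring's top (38 mm across outside, 28 mm inside, 6 mm high, level with the shoulder). 85 mm from stud_mid, as the cover disc is from the eye's centre. Axes as stud_mid.
- start_button (a joint): travel of the grey sprung start button inside the guard ring, m: 0 up, 0.004 fully pressed (2 N); 22 mm across, its top 1.5 mm below the ring's top, so a plate lying on the ring does not press it.
- vial_1: bystander: glass vial, 25 mm across, 56 mm tall; origin at the centre of its underside, or where its underside lay at the start; to be left alone
- vial_2: bystander: glass vial, 25 mm across, 56 mm tall; origin at the centre of its underside, or where its underside lay at the start; to be left alone
- slide_box: bystander: dark blue slide box 62x87x33 mm; origin at the centre of its underside, or where its underside lay at the start; to be left alone
- marker: bystander: marker pen lying down, 135 mm long; origin at the centre of its underside, or where its underside lay at the start; to be left alone
- dropper: bystander: amber dropper bottle, 31 mm across, 99 mm tall; origin at the centre of its underside, or where its underside lay at the start; to be left alone
- tube: bystander: screw-cap tube standing upright, 114 mm tall; origin at the centre of its underside, or where its underside lay at the start; to be left alone
- culture_plate: bystander: red culture plate, 91 mm across, 15 mm high; origin at the centre of its underside, or where its underside lay at the start; to be left alone
- bottle: bystander: capped reagent bottle, 70 mm across, 138 mm tall; origin at the centre of its underside, or where its underside lay at the start; to be left alone
- lock: the whole loose lock-out plate (about 100 g, aluminium, 5 mm thick, 148 mm long), at first flat on the bench, rib up; origin on its underside, 40 mm from the eye's centre and 45 mm from the cover disc's centre; axes as lock_grip
Not all that is in view belongs to the job. What is shaped like the lock but black is not meant.

How it is judged (in metres and radians):
At the end, for the whole second after the job is handed in: The plate lies flat (within 5 degrees), parallel to the unit (within 4), eye round the shank and under the head (mid-thickness 16 to 27 mm below the head's top, centre within 22 mm of the track's middle), cover disc within 14 mm of the guard ring's centre, button up, plate at rest and released (angle between lock_eye's own z axis and vertical below 0.09 rad and z of lock_eye in the frame of stud_mid between -0.027 and -0.016 m and horizontal distance between lock_eye and stud_mid below 0.022 m and horizontal distance between lock_cover and guard_top below 0.014 m and angle between the y axis of lock_eye and the y axis of stud_mid, either way round below 0.07 rad and linear speed of lock below 0.02 m/s and angular speed of lock below 0.2 rad/s and value of joint start_button below 0.001 m); the robot touches nothing.
It fails at once if the start button is pressed (value of joint start_button above 0.0025 m).
It fails at once if the plate is wrenched more than 6 degrees out of line with the unit while its eye is at the stud (angle between the y axis of lock_eye and the y axis of stud_mid, either way round above 0.105 rad and horizontal distance between lock_eye and stud_mid below 0.03 m and z of lock_eye in the frame of stud_mid between -0.027 and 0.004 m).
It fails at once if a bystander is moved by more than 30 mm (distance of any of vial_1, vial_2, slide_box, marker, dropper, tube, culture_plate, bottle from where it was at the start of the episode above 0.03 m).
It fails at once if a standing bystander is tipped over (angle between any of vial_1, vial_2, dropper, tube, culture_plate, bottle's own z axis and vertical above 0.4 rad).
It also fails if it takes over 48 s, if anything falls off the work surface, if the arm or the gripper's body presses on something with over 40 N, if the wrist force passes 120 N, or if a joint passes its speed limit or range.

## Working session

There is one attempt and no reset: what is moved stays moved. The work goes in short steps, Python scripts to look and compute and a tool call to move; the robot and the scene stay as the last step left them, time stands still between calls to the robot, and variables do not carry over. Pictures are saved under pics/ and viewed, at most 10 in all, crops included, and the job is handed in when it is done.

Besides the shell and the picture viewer there is one more tool, called after "Emit:" as name([rows], argument=value, ...), one row to a line, values as JSON. play_rows: Moves the arm, as the interface text tells. Its arguments: {"type":"object","properties":{"deltas":{"type":"array","items":{"type":"object","properties":{"wx":{"type":"number"},"wy":{"type":"number"},"wz":{"type":"number"},"x":{"type":"number"},"y":{"type":"number"},"z":{"type":"number"},"claw":{"type":"number"}}}}},"required":["deltas"]}

```bash
mkdir -p pics; cat > h.py <<'E'
import numpy as np, cv2
from plant import arm
def snap(n,f):
    s=arm.snapshot(n); cv2.imwrite('pics/'+f,cv2.cvtColor(s['img'],cv2.COLOR_RGB2BGR)); 
    np.savez('pics/'+f+'.npz',img=s['img'],T=np.array(s['camera_from_world']),k=[s['fovy'],s['cx'],s['cy']]); return s
class C:
    def __init__(s,f):
        d=np.load('pics/'+f+'.npz'); s.img=d['img']; s.T=d['T']; fv,s.cx,s.cy=d['k']; s.f=s.img.shape[0]/2/np.tan(np.radians(fv)/2)
        s.o=-s.T[:3,:3].T@s.T[:3,3]
    def ray(s,u,v):
        d=s.T[:3,:3].T@np.array([(u-s.cx)/s.f,(v-s.cy)/s.f,1]); return d/np.linalg.norm(d)
    def pl(s,u,v,z):
        d=s.ray(u,v); return s.o+d*(z-s.o[2])/d[2]
    def px(s,p):
        q=s.T[:3,:3]@np.array(p)+s.T[:3,3]; return np.array([s.cx+s.f*q[0]/q[2],s.cy+s.f*q[1]/q[2]])
E
python3 - <<'E'
from h import *
for n in('scene','top','wrist'):
    snap(n,n+'0.png'); c=C(n+'0.png'); print(n,c.o,c.ray(280,210),c.f)
print(arm.read_state(),arm.pinch_z)
a=[cv2.imread(f'pics/{n}0.png') for n in('scene','top')]
E
```

```text
scene [ 0.21895332 -0.78056506  0.6859082 ] [ 0.37731831  0.71654924 -0.58667544] 402.13810050549193
top [ 0.26205599 -0.03672471  1.65129273] [ 0.20208189  0.01172799 -0.9792984 ] 500.84045875658893
wrist [0.08628138 0.67376043 0.37185637] [ 0.3097971  -0.07320733 -0.94798019] 367.91652586578925
{'clock': 0.15, 'joints': array([ 6.73232442e+01,  1.64433552e+01,  9.04036439e+01,  3.56389145e-04,
        7.32585385e+01, -8.59298577e+00]), 'joint_velocities': array([-0.0707067 , -0.18263034, -0.23959722, -0.03132882,  0.09591075,
        0.05565521]), 'joint_efforts': array([ 4.92014442e-04, -4.06604755e+01, -2.93139374e+01, -1.29677824e-04,
        3.95776398e-03,  9.31578910e-06]), 'eef_pos': array([0.16400943, 0.65424469, 0.23024564]), 'tcp_rot': array([[-9.69940447e-01,  2.43341361e-01, -7.15637097e-04],
       [ 2.43342251e-01,  9.69939002e-01, -1.69728680e-03],
       [ 2.81104252e-04, -1.82041186e-03, -9.99998304e-01]]), 'ft_force': array([0.19298046, 0.2853686 , 0.53553845]), 'wrist_torque': array([-0.03406626,  0.0262822 , -0.04896627]), 'gripper_force': 0.0, 'gripper_width': 0.08523921066031621} -0.0187
```

View pics/top0.png

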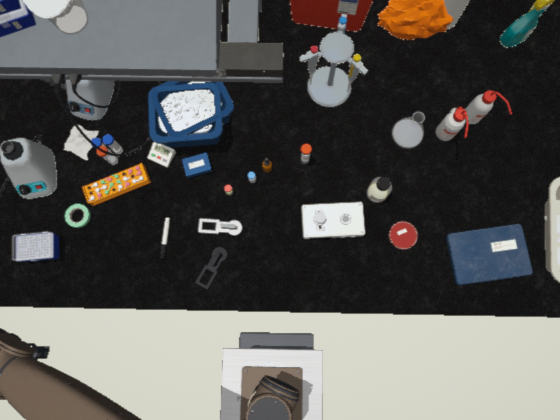

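View pics/scene0.png

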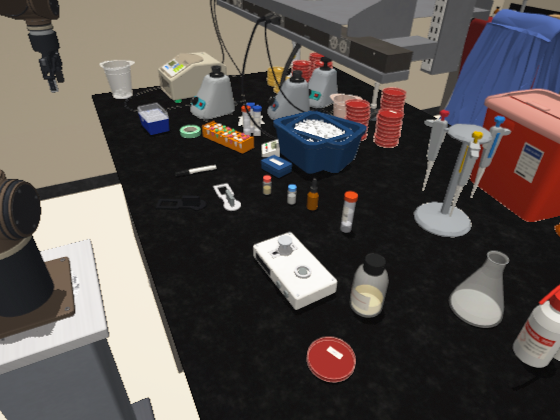

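The top view shows the plate at (220,227) with its eye to the left at (207,226) and the disc at (234,228). The unit is at (333,220), with the stud at about (320,216) and the ring at (346,219). I'll enlarge both.

```bash
python3 - <<'E'
from h import *
a=C('top0.png').img; s=C('scene0.png').img
def crop(i,x,y,w,h,k): return cv2.resize(i[y:y+h,x:x+w],None,fx=k,fy=k,interpolation=cv2.INTER_CUBIC)
A=crop(a,190,195,80,60,5);B=crop(a,295,195,80,60,5)
D=crop(s,205,175,80,60,5);E=crop(s,245,225,100,75,4)
o=np.vstack([np.hstack([A,B]),np.hstack([D,E])])
cv2.imwrite('pics/crop0.png',o[...,::-1])
for u,v,z in[(207,226,.005),(234,228,.005),(320,216,.076),(346,219,.051)]: print(C('top0.png').pl(u,v,z))
E
```

```text
[0.54291004 0.22563524 0.005     ]
[0.53776995 0.13518512 0.005     ]
[ 0.56978364 -0.1463096   0.076     ]
[ 0.56624739 -0.23246955  0.051     ]
```

View pics/crop0.png

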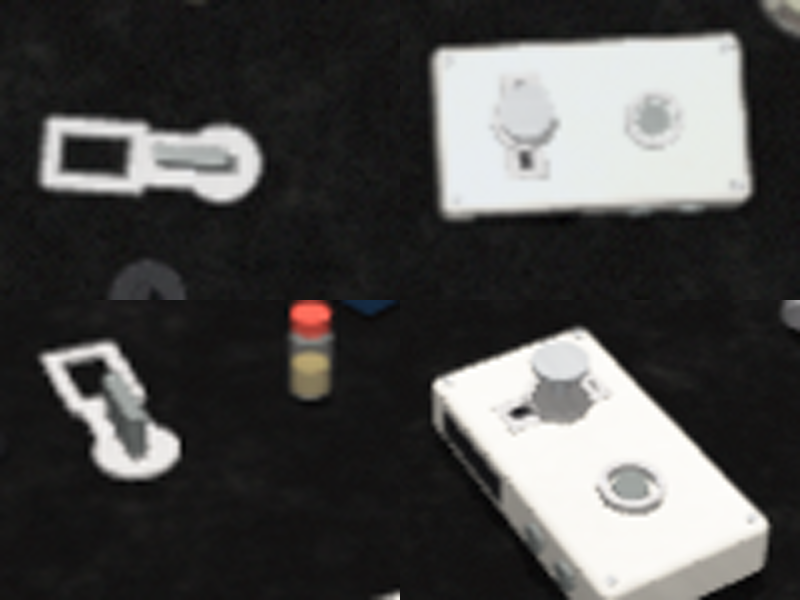

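Emit:
play_rows([
  {"x": 5, "y": -5, "wz": -9},
  {"x": 9, "y": -10, "wz": -17},
  {"x": 12, "y": -15, "wz": -25},
  {"x": 16, "y": -20, "wz": -34},
  {"x": 20, "y": -24, "wz": -42},
  {"x": 24, "y": -28, "wz": -51},
  {"x": 28, "y": -33, "wz": -59},
  {"x": 32, "y": -37, "wz": -68},
  {"x": 36, "y": -41, "wz": -77},
  {"x": 37.5, "y": -43.5, "z": -4, "wz": -78},
  {"x": 37.5, "y": -43.5, "z": -9, "wz": -78},
  {"x": 37.5, "y": -43.5, "z": -11, "wz": -78},
])

```text
invalid input
```

Emit:
play_rows([
  {"claw": 1},
  {"claw": 1},
])

```text
invalid input
```

```bash
python3 - <<'E'
from h import *
snap('wrist','w1.png'); s=arm.read_state(); print(s['clock'],s['eef_pos'],s['tcp_rot'],s['joints'],s['joint_velocities'].max())
c=C('w1.png')
for p in[(.543,.226,.0025),(.538,.135,.0025)]: print(c.px(p))
E
```

```text
0.2 [0.16407117 0.65432269 0.23043437] [[-9.69946575e-01  2.43317345e-01 -5.57281760e-04]
 [ 2.43317905e-01  9.69945557e-01 -1.41882064e-03]
 [ 1.95309296e-04 -1.51177685e-03 -9.99998838e-01]] [ 6.73217653e+01  1.64371381e+01  9.03913336e+01 -1.96480620e-03
  7.32588464e+01 -8.59522663e+00] 0.05058416946578066
[ 51.17137431 494.89320122]
[ -8.65040543 503.28768469]
```

View pics/w1.png

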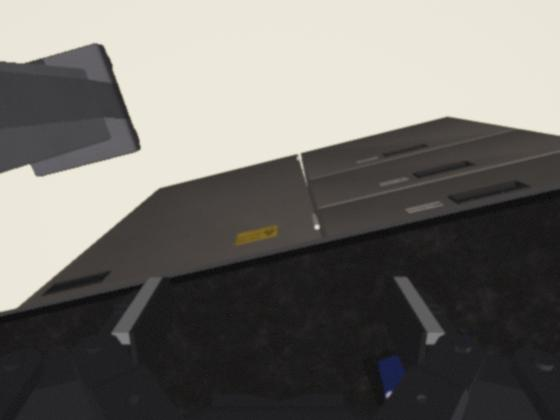

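The view shows only the bench edge and the fingers at the bottom (rows over 280); the arm did not move. Rows need every field, so I'm resending.

Emit:
play_rows([
  {"wx": 0, "wy": 0, "wz": -9, "x": 5, "y": -5, "z": 0, "claw": 1},
  {"wx": 0, "wy": 0, "wz": -17, "x": 9, "y": -10, "z": 0, "claw": 1},
  {"wx": 0, "wy": 0, "wz": -25, "x": 12, "y": -15, "z": 0, "claw": 1},
  {"wx": 0, "wy": 0, "wz": -34, "x": 16, "y": -20, "z": 0, "claw": 1},
  {"wx": 0, "wy": 0, "wz": -42, "x": 20, "y": -24, "z": 0, "claw": 1},
  {"wx": 0, "wy": 0, "wz": -51, "x": 24, "y": -28, "z": 0, "claw": 1},
  {"wx": 0, "wy": 0, "wz": -59, "x": 28, "y": -33, "z": 0, "claw": 1},
  {"wx": 0, "wy": 0, "wz": -68, "x": 32, "y": -38, "z": 0, "claw": 1},
  {"wx": 0, "wy": 0, "wz": -77, "x": 36, "y": -43, "z": 0, "claw": 1},
  {"wx": 0, "wy": 0, "wz": -78, "x": 37.5, "y": -47, "z": -4, "claw": 1},
  {"wx": 0, "wy": 0, "wz": -78, "x": 37.5, "y": -48.5, "z": -8, "claw": 1},
  {"wx": 0, "wy": 0, "wz": -78, "x": 37.5, "y": -48.5, "z": -11, "claw": 1},
])

```text
clock: 1.4
eef_pos: [0.523, 0.2005, 0.1602]
tcp_rot: [[0.038, 0.999, 0.006], [0.999, -0.038, 0.001], [0.001, 0.006, -1.0]]
ft_force: [-0.0, 0.5, -1.1]
gripper_width: 0.0857
gripper_force: 0.0
```

Emit:
play_rows([
  {"wx": 0, "wy": 0, "wz": 0, "x": 0, "y": 0, "z": 0, "claw": 1},
  {"wx": 0, "wy": 0, "wz": 0, "x": 0, "y": 0, "z": 0, "claw": 1},
  {"wx": 0, "wy": 0, "wz": 0, "x": 0, "y": 0, "z": 0, "claw": 1},
])

```text
clock: 1.7
eef_pos: [0.5206, 0.2033, 0.1598]
tcp_rot: [[0.036, 0.999, 0.002], [0.999, -0.036, 0.001], [0.001, 0.002, -1.0]]
ft_force: [0.1, 0.4, -0.3]
gripper_width: 0.0853
gripper_force: 0.0
```

```bash
python3 - <<'E'
from h import *
snap('wrist','w1.png'); s=arm.read_state(); print(s['clock'],s['eef_pos'],s['tcp_rot'],s['joints'],abs(s['joint_velocities']).max())
c=C('w1.png')
for p in[(.543,.226,.0025),(.538,.135,.0025)]: print(c.px(p))
E
```

```text
1.75 [0.52071785 0.2036649  0.16021784] [[ 3.48816407e-02  9.99387809e-01  2.69780023e-03]
 [ 9.99391054e-01 -3.48839053e-02  7.96991782e-04]
 [ 8.90613679e-04  2.66835703e-03 -9.99996043e-01]] [1.09581342e+01 5.80393426e+00 1.10426343e+02 1.72459923e-02
 6.36092894e+01 1.29495354e+01] 0.5353136080847838
[303.76024358 159.17808926]
[299.59886707 259.79879571]
```

View pics/w1.png

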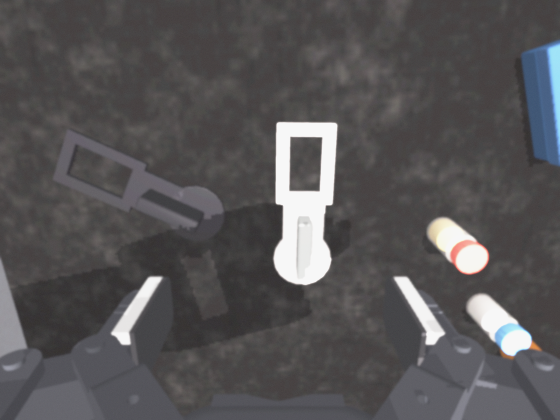

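The plate lies at centre: eye opening around (306,163), rib at (304,247), disc at (302,258). The black decoy is at left (130,185). I'll measure by mask.

```bash
python3 - <<'E'
from h import *
c=C('w1.png'); g=c.img.min(2); m=(g>150).astype(np.uint8); m[:100]=0;m[300:]=0;m[:,:250]=0;m[:,360:]=0
cs,h=cv2.findContours(m,cv2.RETR_CCOMP,cv2.CHAIN_APPROX_NONE)
for k,q in enumerate(cs):
    if cv2.contourArea(q)<300: continue
    # outline on top surface z=.005
    P=np.array([c.pl(u,v,.005)[:2] for u,v in q[:,0].astype(float)],np.float32)
    print(cv2.contourArea(q),h[0][k],cv2.minAreaRect(P*1000),)
    if h[0][k][3]<0:
        D=P[P[:,1]<P[:,1].min()+.02]; A=np.c_[2*D,np.ones(len(D))]; s=np.linalg.lstsq(A,(D**2).sum(1),rcond=None)[0]; print('disc',s[:2],np.sqrt(s[2]+s[:2]@s[:2]))
        F=P[P[:,1]>P[:,1].max()-.06]; print('frame',cv2.minAreaRect(F*1000))
print(c.pl(304,218,.032),c.pl(303,277,.032))
E
```

```text
8362.5 [-1 -1  1 -1] ((541.7495727539062, 183.93374633789062), (144.2720489501953, 51.63534164428711), 87.92790985107422)
disc [0.54034024 0.13726263] 0.02533620958302855
frame ((543.94189453125, 226.04481506347656), (60.33383560180664, 48.76554870605469), 87.38245391845703)
1744.5 [-1 -1 -1  0] ((543.8724975585938, 222.33837890625), (45.513153076171875, 26.68441390991211), 87.9245834350586)
[0.54058275 0.18540578 0.032     ] [0.53905481 0.1338915  0.032     ]
```

Emit:
play_rows([
  {"wx": 0, "wy": 0, "wz": -0.4, "x": 1, "y": -2.4, "z": -2, "claw": 0.6},
  {"wx": 0, "wy": 0, "wz": -0.4, "x": 2, "y": -4.8, "z": -4, "claw": 0.6},
  {"wx": 0, "wy": 0, "wz": -0.4, "x": 2, "y": -4.8, "z": -6, "claw": 0.6},
  {"wx": 0, "wy": 0, "wz": -0.4, "x": 2, "y": -4.8, "z": -8, "claw": 0.6},
  {"wx": 0, "wy": 0, "wz": -0.4, "x": 2, "y": -4.8, "z": -10, "claw": 0.6},
  {"wx": 0, "wy": 0, "wz": -0.4, "x": 2, "y": -4.8, "z": -10, "claw": 0.6},
  {"wx": 0, "wy": 0, "wz": -0.4, "x": 2, "y": -4.8, "z": -10, "claw": 0.6},
])

```text
clock: 2.45
eef_pos: [0.5407, 0.1555, 0.0598]
tcp_rot: [[0.042, 0.999, 0.001], [0.999, -0.042, 0.0], [0.0, 0.001, -1.0]]
ft_force: [0.3, -0.1, 0.4]
gripper_width: 0.0513
gripper_force: 0.0
```

Emit:
play_rows([
  {"wx": 0, "wy": 0, "wz": 0, "x": 0, "y": 0, "z": -2, "claw": 0.6},
  {"wx": 0, "wy": 0, "wz": 0, "x": 0, "y": 0, "z": -4, "claw": 0.6},
  {"wx": 0, "wy": 0, "wz": 0, "x": 0, "y": 0, "z": -5.1, "claw": 0.6},
  {"wx": 0, "wy": 0, "wz": 0, "x": 0, "y": 0, "z": -5.1, "claw": 0.6},
  {"wx": 0, "wy": 0, "wz": 0, "x": 0, "y": 0, "z": -5.1, "claw": 0},
  {"wx": 0, "wy": 0, "wz": 0, "x": 0, "y": 0, "z": -5.1, "claw": 0},
  {"wx": 0, "wy": 0, "wz": 0, "x": 0, "y": 0, "z": -5.1, "claw": 0},
  {"wx": 0, "wy": 0, "wz": 0, "x": 0, "y": 0, "z": -5.1, "claw": 0},
  {"wx": 0, "wy": 0, "wz": 0, "x": 0, "y": 0, "z": -5.1, "claw": 0},
  {"wx": 0, "wy": 0, "wz": 0, "x": 0, "y": 0, "z": -5.1, "claw": 0},
])

```text
clock: 3.45
eef_pos: [0.5415, 0.1546, 0.0091]
tcp_rot: [[0.043, 0.999, 0.002], [0.999, -0.043, 0.0], [0.0, 0.002, -1.0]]
ft_force: [-0.5, 0.3, 5.8]
gripper_width: 0.0105
gripper_force: 61.3
```

Emit:
play_rows([
  {"wx": 0, "wy": 0, "wz": 0, "x": 0, "y": 0, "z": 2, "claw": 0},
  {"wx": 0, "wy": 0, "wz": 0, "x": 0, "y": 0, "z": 6, "claw": 0},
  {"wx": 0, "wy": 0, "wz": 0, "x": -1, "y": -1, "z": 10, "claw": 0},
  {"wx": 0, "wy": 0, "wz": 0, "x": -2, "y": -5, "z": 14, "claw": 0},
  {"wx": 0, "wy": 0, "wz": 0, "x": -3, "y": -9, "z": 15, "claw": 0},
  {"wx": 0, "wy": 0, "wz": 0, "x": -4, "y": -13, "z": 16, "claw": 0},
  {"wx": 0, "wy": 0, "wz": 0, "x": -5, "y": -17, "z": 16, "claw": 0},
  {"wx": 0, "wy": 0, "wz": 0, "x": -6, "y": -21, "z": 16, "claw": 0},
  {"wx": 0, "wy": 0, "wz": 0, "x": -7, "y": -25, "z": 16, "claw": 0},
  {"wx": 0, "wy": 0, "wz": 0, "x": -7, "y": -29, "z": 16, "claw": 0},
  {"wx": 0, "wy": 0, "wz": 0, "x": -7, "y": -33, "z": 16, "claw": 0},
  {"wx": 0, "wy": 0, "wz": 0, "x": -7, "y": -36, "z": 16, "claw": 0},
])

```text
clock: 4.65
eef_pos: [0.4694, -0.2076, 0.167]
tcp_rot: [[0.045, 0.999, -0.001], [0.999, -0.045, 0.0], [-0.0, -0.001, -1.0]]
ft_force: [1.6, 1.2, -0.8]
gripper_width: 0.0109
gripper_force: 60.3
```

Emit:
play_rows([
  {"wx": 0, "wy": 0, "wz": 0, "x": 0, "y": 0, "z": 0, "claw": 0},
  {"wx": 0, "wy": 0, "wz": 0, "x": 0, "y": 0, "z": 0, "claw": 0},
  {"wx": 0, "wy": 0, "wz": 0, "x": 0, "y": 0, "z": 0, "claw": 0},
])

```text
clock: 4.95
eef_pos: [0.4698, -0.2044, 0.1669]
tcp_rot: [[0.043, 0.999, -0.001], [0.999, -0.043, 0.001], [0.001, -0.001, -1.0]]
ft_force: [0.2, 1.5, -1.2]
gripper_width: 0.011
gripper_force: 60.3
```

```bash
python3 - <<'E'
from h import *
snap('wrist','w2.png'); s=arm.read_state(); print(s['clock'],s['eef_pos'],s['tcp_rot'],s['joints'],abs(s['joint_velocities']).max(),s['ft_force'])
E
```

```text
5.0 [ 0.46996495 -0.20428209  0.16705728] [[ 4.21179630e-02  9.99112234e-01 -9.06046355e-04]
 [ 9.99112286e-01 -4.21171620e-02  8.85706390e-04]
 [ 8.46759989e-04 -9.42546194e-04 -9.99999197e-01]] [-3.48550563e+01 -5.39661215e-01  1.16249976e+02  1.32828365e-02
  6.43612878e+01 -3.24469376e+01] 0.414581420453505 [ 0.15268779 -0.05383314 -2.45351719]
```

View pics/w2.png

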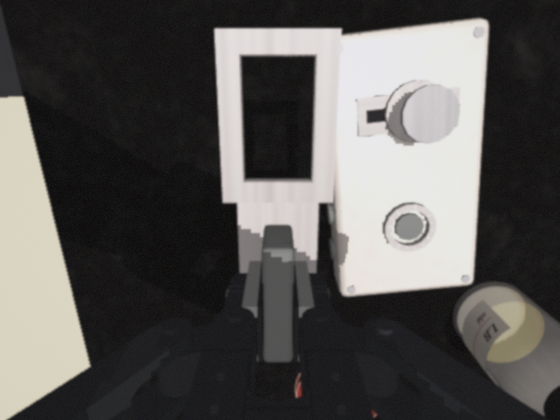

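The plate is held with its eye at (278,118). The unit is at right, with the stud head at (432,113) and the guard ring at (409,226). I'll measure these now.

```bash
cat > m2.py <<'E'
from h import *
c=C('w2.png'); im=cv2.cvtColor(c.img,cv2.COLOR_RGB2HSV); g=c.img.astype(int)
gray=cv2.cvtColor(c.img,cv2.COLOR_RGB2GRAY)
up=cv2.GaussianBlur(gray,(3,3),0)
def rayfit(ctr,r0,r1,n=72,pol=1):
    pts=[]
    for a in np.linspace(0,2*np.pi,n,endpoint=False):
        rr=np.arange(r0,r1,.25); xs=(ctr[0]+rr*np.cos(a)).astype(np.float32)[None]; ys=(ctr[1]+rr*np.sin(a)).astype(np.float32)[None]
        p=cv2.remap(up.astype(np.float32),xs,ys,cv2.INTER_LINEAR)[0]; d=pol*np.gradient(p); k=d.argmax()
        if d[k]>1.5: pts.append((xs[0,k],ys[0,k]))
    return np.array(pts)
def circ(pts,z):
    P=np.array([c.pl(u,v,z)[:2] for u,v in pts]); keep=np.ones(len(P),bool)
    for _ in range(6):
        D=P[keep]; A=np.c_[2*D,np.ones(len(D))]; s=np.linalg.lstsq(A,(D**2).sum(1),rcond=None)[0]; r=np.sqrt(s[2]+s[:2]@s[:2])
        e=abs(np.hypot(*(P-s[:2]).T)-r); keep=e<max(.0008,np.median(e)*2)
    return s[:2],r,keep.sum()
print('head',circ(rayfit((431,113),22,38),.076))
print('ring',circ(rayfit((409,226),20,32),.051), circ(rayfit((408,227),10,18),.0495))
m=((gray>170)).astype(np.uint8); m[:,:345]=0
cs,_=cv2.findContours(m,cv2.RETR_EXTERNAL,cv2.CHAIN_APPROX_NONE); q=max(cs,key=cv2.contourArea)
P=np.array([c.pl(u,v,.045)[:2] for u,v in q[:,0].astype(float)],np.float32)
R=P[P[:,0]>P[:,0].max()-.02]; R=R[(R[:,1]>-.26)&(R[:,1]<-.12)]
print('right edge fit dx/dy',np.polyfit(R[:,1],R[:,0],1))
B=P[(P[:,1]<P[:,1].min()+.015)]; B=B[(B[:,0]>.55)&(B[:,0]<.61)]; print('bottom dy/dx',np.polyfit(B[:,0],B[:,1],1))
T=P[(P[:,1]>P[:,1].max()-.02)]; T=T[(T[:,0]>.55)&(T[:,0]<.61)]; print('top',np.polyfit(T[:,0],T[:,1],1))
mm=((gray<90)).astype(np.uint8); mm[:, :210]=0; mm[:,345:]=0; mm[:45]=0; mm[190:]=0
cs,_=cv2.findContours(mm,cv2.RETR_EXTERNAL,cv2.CHAIN_APPROX_NONE); q=[k for k in cs if 3000<cv2.contourArea(k)<12000]
for k in q:
    for z in(.158,.163): 
        P=np.array([c.pl(u,v,z)[:2] for u,v in k[:,0].astype(float)],np.float32)*1000; print('eye',z,cv2.minAreaRect(P))
for u,v in [(357,96),(357,136),(461,90),(366,116)]: print(c.pl(u,v,.045))
E
python3 m2.py
```

```text
head (array([ 0.56526631, -0.14453475]), np.float64(0.018099257697711372), np.int64(53))
ring (array([ 0.56556562, -0.22670057]), np.float64(0.018235142228556753), np.int64(45)) (array([ 0.56679425, -0.22832563]), np.float64(0.010757135853067687), np.int64(60))
right edge fit dx/dy [-0.0666932   0.60426039]
bottom dy/dx [ 0.0646999 -0.3221349]
top [ 0.05988979 -0.12520458]
eye 0.158 ((472.5052490234375, -137.49493408203125), (47.969608306884766, 28.0383358001709), 87.52497100830078)
eye 0.163 ((472.5311584472656, -137.07176208496094), (46.37860107421875, 27.108407974243164), 87.5250015258789)
[ 0.52706727 -0.13291264  0.045     ]
[ 0.52771715 -0.1601171   0.045     ]
[ 0.59786787 -0.13203899  0.045     ]
[ 0.53365532 -0.14656082  0.045     ]
```

```bash
cat > sim.py <<'E'
from h import *
def rect(a,b,z0,z1,h=.4):
    x=np.arange(a,b+1e-6,h);z=np.arange(z0,z1+1e-6,h);return np.array([(i,j) for i in x for j in z])
s=4.7
P=np.vstack([rect(-23,-14,-2.5,2.5),rect(14,23,-2.5,2.5)]); D=rect(-25,25,-2.5,2.5,1)
obs=[(-18,18,-5,0),(-5,5,-25,-5),(-21,21,-31,-25)]; obsD=[(-s-19,-s+19,-31,-25)]
def sd(Q,r):
    dx=np.maximum(r[0]-Q[...,0],Q[...,0]-r[1]);dz=np.maximum(r[2]-Q[...,1],Q[...,1]-r[3])
    return np.minimum(np.maximum(dx,dz),0)+np.hypot(np.maximum(dx,0),np.maximum(dz,0))
def clr(X,Z,t):
    t=np.radians(t);R=np.array([[np.cos(t),-np.sin(t)],[np.sin(t),np.cos(t)]])  # +x goes down: (x,z)->(xc+zs, -xs+zc)
    q=P@R+[X,Z]; d=D@R+[X,Z]
    a=min(sd(q,r).min() for r in obs); b=min(sd(d,obsD[0]).min(),(d[:,1]+31).min(),(q[:,1]+31).min())
    return a,b
if __name__=='__main__':
    for t in range(40,-1,-4):
        best=max(((min(clr(X,Z,t)),X,Z,clr(X,Z,t)) for X in np.arange(-14,4,1.) for Z in np.arange(-24,4,1.)),key=lambda k:k[0])
        print(t,np.round(best[0],2),best[1:3],np.round(best[3],2))
    c=C('top0.png')
    for u,v,z in[(383,181,.138),(371,199,.0),(378,189,.09)]: print(c.pl(u,v,z))
    c=C('w2.png'); print([c.pl(u,v,0) for u,v in [(500,330),(455,320),(500,285)]])
E
python3 sim.py
```

```text
40 4.24 (np.float64(1.0), np.float64(-2.0)) [4.24 6.57]
36 3.37 (np.float64(-1.0), np.float64(-2.0)) [3.37 7.17]
32 2.47 (np.float64(-3.0), np.float64(-2.0)) [2.47 8.06]
28 1.54 (np.float64(-4.0), np.float64(-2.0)) [1.54 9.42]
24 1.1 (np.float64(-5.0), np.float64(-3.0)) [1.1  9.88]
20 1.3 (np.float64(-6.0), np.float64(-4.0)) [ 1.3  10.37]
16 2.31 (np.float64(-5.0), np.float64(-14.0)) [2.31 2.79]
12 3.6 (np.float64(-4.0), np.float64(-14.0)) [3.6  4.46]
8 4.76 (np.float64(2.0), np.float64(-15.0)) [4.76 5.71]
4 6.15 (np.float64(2.0), np.float64(-15.0)) [6.15 6.62]
0 7.5 (np.float64(-1.0), np.float64(-15.0)) [7.5 7.5]
[ 0.67229729 -0.33777556  0.138     ]
[ 0.64618467 -0.32347184  0.        ]
[ 0.65853003 -0.33077544  0.09      ]
[array([ 0.68294521, -0.36260516,  0.        ]), array([ 0.63723822, -0.34909596,  0.        ]), array([ 0.67566938, -0.31190573,  0.        ])]
```

```bash
cat > plan.py <<'E'
from sim import *
import heapq
T=np.arange(40,-1,-2);X=np.arange(-12,20,.5);Z=np.arange(-22,6,.5)
C_=np.array([[[min(clr(x,z,t)) for z in Z] for x in X] for t in T])
def idx(t,x,z): return (int(np.argmin(abs(T-t))),int(np.argmin(abs(X-x))),int(np.argmin(abs(Z-z))))
a,b=idx(36,-1,-2),idx(0,-3,-19)
best={a:C_[a]};prev={};h=[(-C_[a],0,a)];done=set()
while h:
    w,n,i=heapq.heappop(h); 
    if i in done: continue
    done.add(i)
    if i==b: break
    for d in np.ndindex(3,3,3):
        j=tuple(np.array(i)+d-1)
        if min(j)<0 or j[0]>=len(T) or j[1]>=len(X) or j[2]>=len(Z) or j in done: continue
        nw=min(-w,C_[j])
        if nw>best.get(j,-9) : best[j]=nw;prev[j]=i;heapq.heappush(h,(-nw,n+1,j))
p=[b]
while p[-1]!=a:p.append(prev[p[-1]])
print('bottleneck',-w)
for i in p[::-1]:print(T[i[0]],X[i[1]],Z[i[2]],round(C_[i],2))
E
python3 plan.py
```

```text
bottleneck 1.2727947993069115
36 -1.0 -2.0 3.37
34 -1.5 -2.5 3.37
34 -2.0 -2.5 3.21
32 -2.5 -2.5 2.9
32 -3.0 -2.5 2.55
30 -3.5 -2.5 2.37
28 -4.0 -2.5 1.96
28 -4.5 -2.5 1.69
26 -5.0 -3.0 1.3
24 -5.5 -3.5 1.27
22 -5.5 -3.5 1.31
20 -6.0 -4.0 1.3
18 -6.0 -4.5 1.4
16 -6.0 -5.0 1.29
14 -6.5 -5.5 1.48
14 -6.5 -6.0 1.48
14 -6.5 -6.5 1.48
14 -6.5 -7.0 1.48
14 -6.5 -7.5 1.48
14 -6.5 -8.0 1.48
14 -6.5 -8.5 1.48
14 -6.5 -9.0 1.48
14 -6.5 -9.5 1.48
14 -6.5 -10.0 1.48
14 -6.5 -10.5 1.48
14 -6.5 -11.0 1.48
14 -6.5 -11.5 1.48
16 -6.0 -12.0 1.34
16 -6.0 -12.5 1.71
18 -6.0 -13.0 1.54
20 -6.0 -13.5 1.3
18 -6.0 -14.0 1.54
16 -6.0 -14.5 1.77
16 -6.0 -15.0 1.31
14 -6.5 -15.5 1.48
12 -6.0 -16.0 1.81
10 -5.5 -16.5 2.08
8 -5.0 -17.0 2.35
6 -4.5 -17.5 2.63
4 -4.0 -18.0 2.92
2 -3.5 -18.5 3.21
0 -3.0 -19.0 3.5
```

Emit:
play_rows([
  {"wx": 0, "wy": 0, "wz": 2, "x": 4, "y": 0, "z": 0, "claw": 0},
  {"wx": 0, "wy": 0, "wz": 4, "x": 8, "y": -0.3, "z": 0, "claw": 0},
  {"wx": 0, "wy": 0, "wz": 6.1, "x": 11.95, "y": -0.6, "z": 0, "claw": 0},
  {"wx": 0, "wy": 0, "wz": 6.1, "x": 11.95, "y": -0.6, "z": 0, "claw": 0},
  {"wx": 0, "wy": 0, "wz": 6.1, "x": 11.95, "y": -0.6, "z": 0, "claw": 0},
])

```text
clock: 5.5
eef_pos: [0.5899, -0.21, 0.1667]
tcp_rot: [[-0.065, 0.998, -0.002], [0.998, 0.065, 0.001], [0.001, -0.002, -1.0]]
ft_force: [-0.1, 0.8, -1.1]
gripper_width: 0.0109
gripper_force: 60.3
```

Emit:
play_rows([
  {"wx": -0.5, "wy": 8, "wz": 0, "x": 0, "y": 0, "z": 0, "claw": 0},
  {"wx": -1, "wy": 16, "wz": 0, "x": 0, "y": 0, "z": 0, "claw": 0},
  {"wx": -1.5, "wy": 24, "wz": 0, "x": 0, "y": 0, "z": 0, "claw": 0},
  {"wx": -2.05, "wy": 32, "wz": 0, "x": 0, "y": 0, "z": 0, "claw": 0},
  {"wx": -2.3, "wy": 35.9, "wz": 0, "x": 0, "y": 0, "z": 0, "claw": 0},
  {"wx": -2.3, "wy": 35.9, "wz": 0, "x": 0, "y": 0, "z": 0, "claw": 0},
  {"wx": -2.3, "wy": 35.9, "wz": 0, "x": 0, "y": 0, "z": 0, "claw": 0},
  {"wx": -2.3, "wy": 35.9, "wz": 0, "x": 0, "y": 0, "z": 0, "claw": 0},
])

```text
clock: 6.3
eef_pos: [0.5893, -0.2115, 0.1686]
tcp_rot: [[-0.063, 0.809, -0.585], [0.998, 0.05, -0.038], [-0.001, -0.586, -0.81]]
ft_force: [-0.2, -0.9, -0.8]
gripper_width: 0.0105
gripper_force: 60.4
```

```bash
cat > st.py <<'E'
from h import *
def pose():
    s=arm.read_state();p=s['eef_pos']*1000;R=s['tcp_rot'];ex=np.array([.998,.064,0]);ey=np.array([-.064,.998,0]);n=-R[:,2];py=R[:,0]
    e=p+67.1*py-6.6*n-np.array([565.3,-144.5,76])
    print('t',round(s['clock'],2),'eye XYZ',np.round([e@ex,e@ey,e[2]],2),'tilt',np.round(np.degrees(np.arctan2(n@ex,n[2])),2),'pitch',np.round(np.degrees(py[2]),2),'yaw',np.round(np.degrees(np.arctan2(-py@ex,py@ey)),2),'F',np.round(s['ft_force'],1),'M',np.round(s['wrist_torque'],2),'tcp',np.round(p,1))
if __name__=='__main__': pose(); snap('wrist','w3.png'); print(arm.read_state()['joints'])
E
python3 st.py
```

```text
t 6.3 eye XYZ [15.83 -1.34 87.18] tilt 35.86 pitch -0.06 yaw -0.06 F [-0.2 -0.9 -0.8] M [-0.04 -0.41 -0.  ] tcp [ 589.3 -211.5  168.6]
[-22.99085691  32.37025782  80.733532   -15.46290964  99.39892139
 -24.63474135]
```

View pics/w3.png

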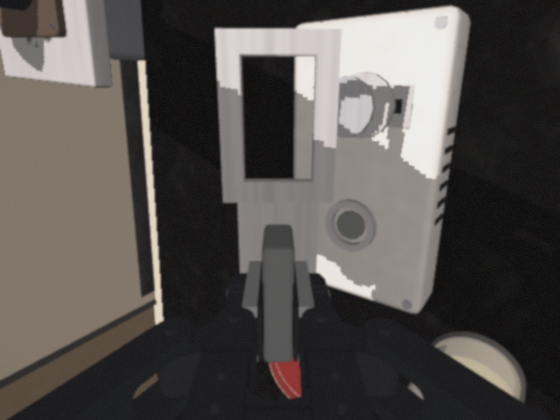

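The plate is unmoved in the grip, with its eye at (278,118). It is tilted and stands above the head, which shows partly at (358,105), so I'll descend.

Emit:
play_rows([
  {"wx": 0, "wy": 0, "wz": 0, "x": 0, "y": 0, "z": -2.5, "claw": 0},
  {"wx": 0, "wy": 0, "wz": 0, "x": 0, "y": 0.1, "z": -5, "claw": 0},
  {"wx": 0, "wy": 0, "wz": 0, "x": 0, "y": 0.1, "z": -7, "claw": 0},
  {"wx": 0, "wy": 0, "wz": 0, "x": 0, "y": 0.1, "z": -8, "claw": 0},
  {"wx": 0, "wy": 0, "wz": 0, "x": 0, "y": 0.1, "z": -8.9, "claw": 0},
  {"wx": 0, "wy": 0, "wz": 0, "x": 0, "y": 0.1, "z": -8.9, "claw": 0},
  {"wx": 0, "wy": 0, "wz": 0, "x": 0, "y": 0.1, "z": -8.9, "claw": 0},
])

```text
clock: 7.05
eef_pos: [0.5902, -0.2108, 0.0794]
tcp_rot: [[-0.063, 0.808, -0.585], [0.998, 0.051, -0.038], [-0.001, -0.587, -0.81]]
ft_force: [0.0, -0.5, -0.5]
gripper_width: 0.0111
gripper_force: 60.4
```

```bash
sed -i "s/pose(); snap.*/pose()/" st.py; python3 st.py; python3 - <<'E'
from sim import *
for x in np.arange(16,-5,-1.): print(x,np.round(clr(x,-2,36),2),end=' ')
E
```

```text
t 7.05 eye XYZ [16.79 -0.67 -2.05] tilt 35.92 pitch -0.07 yaw -0.04 F [ 0.  -0.5 -0.5] M [-0.04 -0.44  0.  ] tcp [ 590.2 -210.8   79.4]
16.0 [ 4.32 12.28] 15.0 [ 4.32 12.28] 14.0 [ 4.32 12.28] 13.0 [ 4.32 12.28] 12.0 [ 4.32 12.28] 11.0 [ 4.32 12.28] 10.0 [ 4.32 12.28] 9.0 [ 4.32 12.28] 8.0 [ 4.3  12.28] 7.0 [ 3.76 11.82] 6.0 [ 3.44 11.23] 5.0 [ 3.37 10.64] 4.0 [ 3.37 10.05] 3.0 [3.37 9.47] 2.0 [3.37 8.89] 1.0 [3.37 8.29] 0.0 [3.37 7.7 ] -1.0 [3.37 7.17] -2.0 [2.86 6.75] -3.0 [1.86 6.45] -4.0 [0.86 6.3 ]
```

Emit:
play_rows([
  {"wx": 0, "wy": 0, "wz": 0, "x": -0.4, "y": 0, "z": 0, "claw": 0},
  {"wx": 0, "wy": 0, "wz": 0, "x": -0.8, "y": 0, "z": 0, "claw": 0},
  {"wx": 0, "wy": 0, "wz": 0, "x": -1.2, "y": -0.02, "z": 0, "claw": 0},
  {"wx": 0, "wy": 0, "wz": 0, "x": -1.5, "y": -0.04, "z": 0, "claw": 0},
  {"wx": 0, "wy": 0, "wz": 0, "x": -1.78, "y": -0.04, "z": 0, "claw": 0},
  {"wx": 0, "wy": 0, "wz": 0, "x": -1.78, "y": -0.04, "z": 0, "claw": 0},
  {"wx": 0, "wy": 0, "wz": 0, "x": -1.78, "y": -0.04, "z": 0, "claw": 0},
])

```text
clock: 7.75
eef_pos: [0.5719, -0.2109, 0.0786]
tcp_rot: [[-0.063, 0.808, -0.586], [0.998, 0.051, -0.038], [-0.0, -0.587, -0.809]]
ft_force: [0.8, 0.5, -1.6]
gripper_width: 0.0107
gripper_force: 60.4
```

```bash
python3 st.py
```

```text
t 7.75 eye XYZ [-1.47  0.38 -2.75] tilt 35.97 pitch -0.03 yaw -0.05 F [ 0.8  0.5 -1.6] M [-0.03 -0.4   0.01] tcp [ 571.9 -210.9   78.6]
```

Emit:
play_rows([
  {"wx": 0, "wy": 0, "wz": 0, "x": -0.1, "y": 0, "z": 0, "claw": 0},
  {"wx": 0, "wy": 0, "wz": 0, "x": -0.2, "y": 0, "z": 0, "claw": 0},
  {"wx": 0, "wy": 0, "wz": 0, "x": -0.3, "y": 0, "z": 0, "claw": 0},
  {"wx": 0, "wy": 0, "wz": 0, "x": -0.3, "y": 0, "z": 0, "claw": 0},
])

```text
clock: 8.15
eef_pos: [0.5693, -0.211, 0.0786]
tcp_rot: [[-0.063, 0.808, -0.585], [0.998, 0.051, -0.038], [-0.001, -0.586, -0.81]]
ft_force: [1.9, 0.3, -0.9]
gripper_width: 0.0107
gripper_force: 60.5
```

```bash
python3 st.py
```

```text
t 8.15 eye XYZ [-4.07  0.52 -2.76] tilt 35.9 pitch -0.04 yaw -0.05 F [ 1.9  0.3 -0.9] M [ 0.02 -0.62 -0.04] tcp [ 569.3 -211.    78.6]
```

Emit:
play_rows([
  {"wx": 0, "wy": 0, "wz": 0, "x": -0.05, "y": 0, "z": 0, "claw": 0},
  {"wx": 0, "wy": 0, "wz": 0, "x": -0.1, "y": 0, "z": 0, "claw": 0},
  {"wx": 0, "wy": 0, "wz": 0, "x": -0.1, "y": 0, "z": 0, "claw": 0},
])

```text
clock: 8.45
eef_pos: [0.5687, -0.211, 0.0787]
tcp_rot: [[-0.063, 0.809, -0.584], [0.998, 0.05, -0.038], [-0.001, -0.585, -0.811]]
ft_force: [3.5, -0.3, -1.6]
gripper_width: 0.0104
gripper_force: 60.6
```

```bash
python3 st.py
```

```text
t 8.45 eye XYZ [-4.67  0.52 -2.73] tilt 35.83 pitch -0.06 yaw -0.06 F [ 3.5 -0.3 -1.6] M [-0.05 -1.08 -0.21] tcp [ 568.7 -211.    78.7]
```

Emit:
play_rows([
  {"wx": 0, "wy": 0, "wz": 0, "x": -0.05, "y": 0, "z": 0, "claw": 0},
  {"wx": 0, "wy": 0, "wz": 0, "x": -0.05, "y": 0, "z": 0, "claw": 0},
  {"wx": 0, "wy": 0, "wz": 0, "x": -0.05, "y": 0, "z": 0, "claw": 0},
])

```text
clock: 8.75
eef_pos: [0.5684, -0.211, 0.0787]
tcp_rot: [[-0.063, 0.809, -0.584], [0.998, 0.05, -0.038], [-0.001, -0.585, -0.811]]
ft_force: [5.0, 1.1, -1.3]
gripper_width: 0.0107
gripper_force: 60.8
```

```bash
python3 st.py
```

```text
t 8.75 eye XYZ [-4.98  0.55 -2.74] tilt 35.81 pitch -0.07 yaw -0.06 F [ 5.   1.1 -1.3] M [-0.05 -1.25 -0.34] tcp [ 568.4 -211.    78.7]
```

Emit:
play_rows([
  {"wx": 0, "wy": 0, "wz": 0, "x": 0.2, "y": 0.01, "z": 0.02, "claw": 0},
  {"wx": 0.13, "wy": -2, "wz": 0, "x": 0.3, "y": 0.02, "z": 0.04, "claw": 0},
  {"wx": 0.26, "wy": -4, "wz": 0, "x": 0.32, "y": 0.02, "z": 0.05, "claw": 0},
  {"wx": 0.38, "wy": -6, "wz": 0, "x": 0.23, "y": 0.015, "z": 0.06, "claw": 0},
  {"wx": 0.51, "wy": -8, "wz": 0, "x": 0.15, "y": 0.01, "z": 0.07, "claw": 0},
  {"wx": 0.51, "wy": -8, "wz": 0, "x": 0.15, "y": 0.01, "z": 0.07, "claw": 0},
  {"wx": 0.51, "wy": -8, "wz": 0, "x": 0.15, "y": 0.01, "z": 0.07, "claw": 0},
])

```text
clock: 9.45
eef_pos: [0.5681, -0.2108, 0.0793]
tcp_rot: [[-0.063, 0.88, -0.471], [0.998, 0.056, -0.03], [0.0, -0.472, -0.882]]
ft_force: [0.3, -0.0, -1.5]
gripper_width: 0.0104
gripper_force: 60.3
```

```bash
python3 st.py; python3 - <<'E'
from sim import *
for x in np.arange(-3.5,-6,-.25): print(x,np.round(clr(x,-2.75,36)[0],2),np.round(clr(x,-2.75,28)[0],2),end=' | ')
print()
for z in range(-4,-18,-1): print(z,[np.round(clr(-6,z,t),1).tolist() for t in (18,16,14,12,10)])
E
```

```text
t 9.45 eye XYZ [-4.54  0.75 -2.5 ] tilt 28.14 pitch 0.01 yaw -0.03 F [ 0.3 -0.  -1.5] M [-0.03 -0.33  0.01] tcp [ 568.1 -210.8   79.3]
-3.5 1.36 1.71 | -3.75 1.11 1.71 | -4.0 0.86 1.71 | -4.25 0.61 1.71 | -4.5 0.36 1.69 | -4.75 0.11 1.44 | -5.0 -0.14 1.19 | -5.25 -0.39 0.94 | -5.5 -0.64 0.69 | -5.75 -0.89 0.44 | 
-4 [[1.1, 11.2], [0.6, 12.1], [0.2, 13.0], [-0.3, 13.8], [-0.8, 14.7]]
-5 [[1.2, 10.3], [1.3, 11.1], [1.2, 12.0], [0.7, 12.8], [0.2, 13.7]]
-6 [[0.9, 9.3], [1.0, 10.2], [1.2, 11.0], [1.4, 11.9], [1.2, 12.7]]
-7 [[0.8, 8.3], [1.0, 9.2], [1.2, 10.1], [1.4, 10.9], [1.6, 11.7]]
-8 [[0.8, 7.4], [1.0, 8.2], [1.2, 9.1], [1.4, 9.9], [1.6, 10.7]]
-9 [[0.8, 6.4], [1.0, 7.3], [1.2, 8.1], [1.4, 8.9], [1.6, 9.7]]
-10 [[0.8, 5.5], [1.0, 6.3], [1.2, 7.2], [1.4, 8.0], [1.6, 8.8]]
-11 [[0.8, 4.6], [1.0, 5.4], [1.3, 6.2], [1.6, 7.0], [2.0, 7.8]]
-12 [[0.9, 3.6], [1.3, 4.4], [1.8, 5.2], [2.2, 6.0], [2.4, 6.8]]
-13 [[1.5, 2.6], [1.8, 3.4], [2.0, 4.3], [2.2, 5.0], [2.4, 5.8]]
-14 [[1.5, 1.7], [1.8, 2.5], [2.0, 3.3], [2.2, 4.0], [2.4, 4.8]]
-15 [[0.6, 0.8], [1.3, 1.5], [2.0, 2.3], [2.2, 3.1], [2.4, 3.8]]
-16 [[-0.4, -0.1], [0.3, 0.6], [1.1, 1.3], [1.8, 2.1], [2.4, 2.9]]
-17 [[-1.4, -0.9], [-0.7, -0.2], [0.1, 0.5], [0.8, 1.2], [1.6, 1.9]]
```

Emit:
play_rows([
  {"wx": 0.13, "wy": -2, "wz": 0, "x": -0.04, "y": 0, "z": -0.04, "claw": 0},
  {"wx": 0.26, "wy": -4, "wz": 0, "x": -0.08, "y": -0.01, "z": -0.08, "claw": 0},
  {"wx": 0.38, "wy": -6, "wz": 0, "x": -0.125, "y": -0.03, "z": -0.1, "claw": 0},
  {"wx": 0.51, "wy": -8, "wz": 0, "x": -0.17, "y": -0.05, "z": -0.11, "claw": 0},
  {"wx": 0.51, "wy": -8, "wz": 0, "x": -0.17, "y": -0.05, "z": -0.11, "claw": 0},
  {"wx": 0.51, "wy": -8, "wz": 0, "x": -0.17, "y": -0.05, "z": -0.11, "claw": 0},
])

```text
clock: 10.05
eef_pos: [0.5669, -0.2113, 0.078]
tcp_rot: [[-0.063, 0.937, -0.342], [0.998, 0.059, -0.022], [-0.0, -0.343, -0.939]]
ft_force: [0.8, -0.1, -2.4]
gripper_width: 0.0107
gripper_force: 60.3
```

```bash
python3 st.py
```

```text
t 10.05 eye XYZ [-4.89  0.32 -4.19] tilt 20.07 pitch -0.0 yaw -0.04 F [ 0.8 -0.1 -2.4] M [ 0.01 -0.21 -0.02] tcp [ 566.9 -211.3   78. ]
```

Emit:
play_rows([
  {"wx": 0.13, "wy": -2, "wz": 0, "x": -0.05, "y": 0, "z": -0.03, "claw": 0},
  {"wx": 0.26, "wy": -4, "wz": 0, "x": -0.095, "y": -0.01, "z": -0.07, "claw": 0},
  {"wx": 0.38, "wy": -6, "wz": 0, "x": -0.12, "y": -0.02, "z": -0.13, "claw": 0},
  {"wx": 0.45, "wy": -7, "wz": 0, "x": -0.13, "y": -0.03, "z": -0.16, "claw": 0},
  {"wx": 0.51, "wy": -8, "wz": 0, "x": -0.14, "y": -0.03, "z": -0.25, "claw": 0},
  {"wx": 0.51, "wy": -8, "wz": 0, "x": -0.14, "y": -0.03, "z": -0.25, "claw": 0},
  {"wx": 0.51, "wy": -8, "wz": 0, "x": -0.14, "y": -0.03, "z": -0.25, "claw": 0},
])

```text
clock: 10.75
eef_pos: [0.5659, -0.2116, 0.0756]
tcp_rot: [[-0.063, 0.976, -0.207], [0.998, 0.062, -0.013], [-0.0, -0.207, -0.978]]
ft_force: [-0.5, -0.4, -1.8]
gripper_width: 0.0112
gripper_force: 60.3
```

```bash
python3 st.py
```

```text
t 10.75 eye XYZ [-5.04  0.06 -6.88] tilt 11.96 pitch -0.01 yaw -0.05 F [-0.5 -0.4 -1.8] M [ 0.03 -0.15 -0.04] tcp [ 565.9 -211.6   75.6]
```

Emit:
play_rows([
  {"wx": 0, "wy": 0, "wz": 0, "x": -0.04, "y": 0, "z": -0.2, "claw": 0},
  {"wx": 0.06, "wy": -1, "wz": 0, "x": -0.05, "y": 0, "z": -0.45, "claw": 0},
  {"wx": 0.13, "wy": -2, "wz": 0, "x": -0.06, "y": 0, "z": -0.7, "claw": 0},
  {"wx": 0.26, "wy": -4, "wz": 0, "x": -0.04, "y": 0, "z": -0.84, "claw": 0},
  {"wx": 0.45, "wy": -7, "wz": 0, "x": -0.015, "y": 0, "z": -1.0, "claw": 0},
  {"wx": 0.6, "wy": -9.5, "wz": 0, "x": 0.01, "y": 0, "z": -1.15, "claw": 0},
  {"wx": 0.77, "wy": -12, "wz": 0, "x": 0.03, "y": 0, "z": -1.3, "claw": 0},
  {"wx": 0.77, "wy": -12, "wz": 0, "x": 0.03, "y": 0, "z": -1.3, "claw": 0},
  {"wx": 0.77, "wy": -12, "wz": 0, "x": 0.03, "y": 0, "z": -1.3, "claw": 0},
])

```text
clock: 11.65
eef_pos: [0.5659, -0.2117, 0.0627]
tcp_rot: [[-0.063, 0.998, 0.001], [0.998, 0.063, 0.0], [-0.0, 0.001, -1.0]]
ft_force: [-0.6, 0.5, -1.9]
gripper_width: 0.0106
gripper_force: 60.3
```

```bash
python3 st.py
```

```text
t 11.65 eye XYZ [ -3.63  -0.   -19.94] tilt -0.06 pitch -0.0 yaw -0.07 F [-0.6  0.5 -1.9] M [-0.03  0.    0.01] tcp [ 565.9 -211.7   62.7]
```

Emit:
play_rows([
  {"wx": 0, "wy": 0, "wz": 0, "x": 0, "y": 0, "z": -0.1, "claw": 0},
  {"wx": 0, "wy": 0, "wz": 0, "x": 0, "y": 0, "z": -0.2, "claw": 0},
  {"wx": 0, "wy": 0, "wz": 0, "x": 0, "y": 0, "z": -0.25, "claw": 0},
  {"wx": 0, "wy": 0, "wz": 0, "x": 0, "y": 0, "z": -0.25, "claw": 0},
])

```text
clock: 12.05
eef_pos: [0.5663, -0.2116, 0.0601]
tcp_rot: [[-0.063, 0.998, 0.002], [0.998, 0.063, 0.0], [-0.0, 0.002, -1.0]]
ft_force: [-0.4, 0.2, -1.2]
gripper_width: 0.0111
gripper_force: 60.5
```

```bash
python3 st.py
```

```text
t 12.05 eye XYZ [ -3.2    0.08 -22.48] tilt -0.09 pitch -0.0 yaw -0.05 F [-0.4  0.2 -1.2] M [-0.   -0.01 -0.  ] tcp [ 566.3 -211.6   60.1]
```

Essentially resting; the plate lies within about 0.5 mm of the shoulder. Releasing and withdrawing.

Emit:
play_rows([
  {"wx": 0, "wy": 0, "wz": 0, "x": 0, "y": 0, "z": -0.03, "claw": 0},
  {"wx": 0, "wy": 0, "wz": 0, "x": 0, "y": 0, "z": -0.03, "claw": 0.15},
  {"wx": 0, "wy": 0, "wz": 0, "x": 0, "y": 0, "z": -0.03, "claw": 0.35},
  {"wx": 0, "wy": 0, "wz": 0, "x": 0, "y": 0, "z": -0.03, "claw": 0.4},
  {"wx": 0, "wy": 0, "wz": 0, "x": 0, "y": 0, "z": -0.03, "claw": 0.4},
  {"wx": 0, "wy": 0, "wz": 0, "x": 0, "y": 0, "z": 1, "claw": 0.4},
  {"wx": 0, "wy": 0, "wz": 0, "x": 0, "y": 0, "z": 3, "claw": 0.4},
  {"wx": 0, "wy": 0, "wz": 0, "x": 0, "y": 0, "z": 6, "claw": 0.4},
  {"wx": 0, "wy": 0, "wz": 0, "x": 0, "y": 0, "z": 10, "claw": 0.4},
  {"wx": 0, "wy": 0, "wz": 0, "x": -3, "y": 0, "z": 12, "claw": 0.4},
  {"wx": 0, "wy": 0, "wz": 0, "x": -3, "y": 0, "z": 12, "claw": 0.4},
])

```text
clock: 13.15
eef_pos: [0.5366, -0.2127, 0.1854]
tcp_rot: [[-0.062, 0.998, 0.008], [0.998, 0.063, -0.004], [-0.005, 0.008, -1.0]]
ft_force: [-1.1, -1.3, 0.2]
gripper_width: 0.0342
gripper_force: 0.0
```

```bash
python3 - <<'E'
from h import *
from st import pose; pose(); snap('wrist','w4.png')
E
```

```text
t 13.15 eye XYZ [-32.83   0.86 102.48] tilt -0.44 pitch -0.28 yaw -0.09 F [-1.1 -1.3  0.2] M [-0.01  0.03 -0.03] tcp [ 536.6 -212.7  185.4]
```

View pics/w4.png

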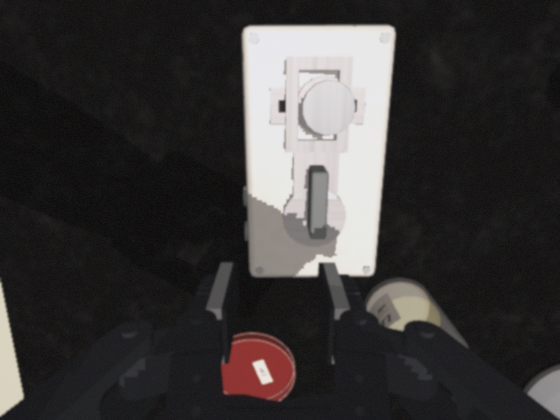

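The plate lies square to the unit. Its eye is round the shank under the head at (327,107), the disc covers the ring at (315,215), and the gripper is clear. Handing in.

Emit:
play_rows([
  {"wx": 0, "wy": 0, "wz": 0, "x": 0, "y": 0, "z": 0, "claw": 0.4},
  {"wx": 0, "wy": 0, "wz": 0, "x": 0, "y": 0, "z": 0, "claw": 0.4},
  {"wx": 0, "wy": 0, "wz": 0, "x": 0, "y": 0, "z": 0, "claw": 0.4},
])

```text
clock: 13.5
eef_pos: [0.5359, -0.2113, 0.1786]
tcp_rot: [[-0.063, 0.998, -0.0], [0.998, 0.063, 0.001], [0.001, -0.0, -1.0]]
ft_force: [-0.2, -0.8, -0.3]
gripper_width: 0.0341
gripper_force: 0.0
```

```bash
python3 -c "
from plant import arm
print(arm.job_done())"
```

```text
the job is handed in; nothing more can be done
None
```

The lock-out plate lies flat and square under the stud head with its disc over the start button, the gripper has let go, and I handed the job in at 13.5 s; no verdict came back.

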